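Seat a test block in the corner pocket of a checking fixture

ROBOT

A 6-joint arm with a two-finger parallel gripper is mounted at the origin on a cart in front of the work surface, level with it; the furniture and walls round the work are solid. World frame = base frame: x ahead of the robot, y to its left, z up, the work surface at z = 0. Lengths are in m, angles in rad, forces in N, time in s.
With the tool pointing down it reaches from about 0.225 to 0.725 m from the base axis. Payload 3.1 kg.
Tool frame: the origin (TCP) lies midway between the tips of the shut fingers; the grasp point (between the pads) lies 19 mm behind it; z points along the fingers, x is the direction in which the jaws open and shut, and the axes are right-handed (so a half turn about z gives the same grasp; the last joint's range is limited). The gripper opens to 85 mm and grips with 20 to 120 N. Pads are 22 mm wide; open, the fingers measure 114 mm over their backs; the gripper's body (76 mm by 85 mm) begins 54 mm behind the grasp point. The pads swing forward as they close: fully open they stand 13 mm farther back than shut.
Start: joints at [1.219, 0.048, 0.099, 1.622, 0, 1.443], TCP at [0.117, 0.512, 0.231] pointing down, gripper open.
Joint ranges: [-2.91, 2.91], [-0.99, 1.94], [-1.21, 1.42], [-2.12, 2.29], [-1.49, 1.47], [-3.14, 3.14]. Speed limits (rad/s): [2.79, 2.79, 3.14, 3.14, 3.14, 3.14].

INTERFACE

Orientations are given as a 3x3 rotation matrix whose columns are the frame's x, y, z axes.
In Python, from cell import * gives the robot as it stands.
- The arm moves only by the tool send_rows, never from a script. Its argument "plan" is a list of rows, each a list of 3 entries, a list of its own where there are three numbers: the shift along the world's x, y, z in cm, then the turn, a rotation vector about the world's x, y, z in degrees, then the finger opening in cm, from 0 to 8.54. In form: [[[tx, ty, tz], [wx, wy, wz], hand], ...]. A call has 1 to 5 rows; each row shifts and turns the commanded pose from where the row before left it; what a row does not reach is not made up. A row lasts 1/12 s, in which the tool goes at most 41.7 mm and 7.16 degrees, less where a joint would pass 70% of its speed; a pose out of reach is approached as far as the arm can. A call is refused whole if a number of a shift passes 4.17 or a number of a turn 7.16, either way. A call with a gripper value outside its range is refused whole. The fingers move at their own pace and stop on an object; "newtons" is the grip in N (left out, the last holds). Time passes only in rows, so rows that do not move let the fingers close. It gives the time, the measured TCP pose, the force and the opening at its end, in the units of the state.
- read_state(): the state, without advancing time (a new reading comes with each control period).
- camera(name): name is "scene" or "top" or "wrist"; returns a dict with "color" (384x512x3 uint8, red, green, blue), "z_map" (384x512 float32, m along the optical axis (not along the pixel's ray), 0 where there is no reading), "fx", "fy", "cx", "cy" (pixels), "R" (3x3) and "t" (3): a world point X has camera coordinates R X + t. Camera axes: x right, y down, z forward; pixel columns grow to the right and rows downward; lengths in m; the calibration is good to about 2 mm. A picture is of the moment at which its call begins.
- hand_in(): hands the job in, once; it reports no verdict.
The state is a dict: "time_s": time; "joint_pos": joint angles; "dq": joint speeds; "tau": joint torques, N m; "eef_pos": TCP position; "tcp_rot": TCP orientation; "force": force on the tool from outside, world axes, zero at the start; "ft_torque": the same for the moment, N m; "gripper_width": opening from 0.0 (shut) to 1.0 (fully open).
Only numpy, scipy, OpenCV 4.12 (cv2) and the standard library are available. Lean on these libraries where they do the work, as an engineer would, in place of code of your own. Each camera call takes 0.05 s, during which the arm holds its last target.

TASK

Seat the solid round steel test block that lies on the checking fixture in the fixture's corner pocket without ever picking it up: with the fingertips, first push it across the plate against the long back rail, well before the pocket, then slide it along the rail, keeping it against the rail all the way, until it is fully home against the end stop. It stays flat on the plate throughout; leave the bearing ring, the gauge pin and the loupe standing where they are.

Things in the scene. Friction and masses are not known exactly. Their poses are not given: they have to be found in the camera images.
- fixture: checking fixture fixed to the bench: dark base plate 8 mm thick, x from -120 to +95 mm, y from -160 to +160 mm. Origin on its underside, z up; +x runs across the plate to the back rail (away from the robot at yaw 0), y along the rail. Rail, end stop and lip are rigid bars 18 mm high above the plate that enclose the corner pocket, 68 mm wide from rail to lip and open towards +y
- rail (a point): middle of the inner face of the long aluminium back rail, at (75, 0, 17) mm in the fixture's frame; the face runs along y over the plate's whole length; the rail is 14 mm thick; axes as the fixture's
- stop (a point): middle of the inner face of the aluminium end stop, at (34, -146, 17) mm in the fixture's frame; the face runs along x from -7 to +75 mm; the stop is 14 mm thick; axes as the fixture's
- lip (a point): middle of the short brass lip on the pocket's open side facing the rail, at (1, -134, 17) mm in the fixture's frame: 12 mm along x, 24 mm along y from the end stop, edges rounded; axes as the fixture's
- seat (a point): where the centre of the test block lies when fully home in the corner pocket, touching both rail and end stop: at (43, -114, 14) mm in the fixture's frame, half-way up the block; axes as the fixture's. A black spot 20 mm wide marks it on the plate
- test_block_mid (a point): centre, half-way up, of the test block: a plain solid steel disc without a bore, 64 mm across, 12 mm thick, about 0.3 kg (varies), lying flat on the plate's front half; z up
- bearing_ring_mid (a point): centre, half-way up, of the bearing ring: a loose steel ring with an open bore, 62 mm across, 12 mm thick, lying on the plate's front half beside the test block, on either side of it; to be left alone; z up
- gauge_pin_mid (a point): centre, half-way up, of the gauge pin: a loose steel pin 12 mm across and 30 mm tall, standing near the plate's front corner at the end-stop end; to be left alone; z up
- loupe_mid (a point): centre, half-way up, of the loupe: a loose black eyepiece 32 mm across and 26 mm tall, standing on the plate between gauge pin and pocket; to be left alone; z up
Not all that is in view belongs to the job. What is shaped like the part that bears bearing_ring_mid but green is not meant. What is shaped like the part that bears test_block_mid but yellow is not meant.

How it is judged:
On the way:
1. the test block lies against the back rail (gap under 4 mm), still at least 40 mm short of home (x of test_block_mid in the frame of fixture above 0.039 m and y of test_block_mid in the frame of fixture above -0.074 m), for 0.1 s.
At the end, for the whole second after the job is handed in: The test block lies flat in the corner pocket, its rim within 4 mm of the back rail and within 3.5 mm of the end stop; ring, pin and loupe stand within 15 mm of where they were (x of test_block_mid in the frame of fixture between 0.039 and 0.046 m and y of test_block_mid in the frame of fixture between -0.117 and -0.1105 m and height (world z) of test_block_mid between 0.011 and 0.017 m and angle between test_block_mid's own z axis and vertical below 0.05 rad and distance of each of bearing_ring_mid, gauge_pin_mid, loupe_mid from where it was at the start of the episode below 0.015 m and angle between each of bearing_ring_mid, gauge_pin_mid, loupe_mid's own z axis and vertical below 0.15 rad); the robot touches nothing.
It fails at once if the test block was lifted (more than 6 mm) or tipped (height (world z) of test_block_mid above 0.02 m or angle between test_block_mid's own z axis and vertical above 0.2 rad).
It fails at once if the test block strayed more than 10 mm from the rail while between 44 and 9 mm short of home (y of test_block_mid in the frame of fixture between -0.105 and -0.07 m and x of test_block_mid in the frame of fixture below 0.033 m).
It fails at once if the bearing ring was moved more than 15 mm, lifted or tipped (distance of bearing_ring_mid from where it was at the start of the episode above 0.015 m or angle between bearing_ring_mid's own z axis and vertical above 0.3 rad).
It fails at once if the gauge pin was moved more than 15 mm, lifted or tipped (distance of gauge_pin_mid from where it was at the start of the episode above 0.015 m or angle between gauge_pin_mid's own z axis and vertical above 0.3 rad).
It fails at once if the loupe was moved more than 15 mm, lifted or tipped (distance of loupe_mid from where it was at the start of the episode above 0.015 m or angle between loupe_mid's own z axis and vertical above 0.3 rad).
It also fails if it takes over 54 s, if anything falls off the work surface, if the arm or the gripper's body presses on something with over 40 N, if the wrist force passes 120 N, or if a joint passes its speed limit or range.

## Working session

There is one attempt and no reset: what is moved stays moved. The work goes in short steps, Python scripts to look and compute and a tool call to move; the robot and the scene stay as the last step left them, time stands still between calls to the robot, and variables do not carry over. Pictures are saved under pics/ and viewed, and the job is handed in when it is done.

Besides the shell and the picture viewer there is one more tool, called after "Call:" by a JSON object that holds its "op" and its "data", one argument or row to a line. send_rows: Moves the arm, as the interface text tells. Its arguments: {"type":"object","properties":{"plan":{"type":"array"},"newtons":{"type":"number"}},"required":["plan"]}

```bash
mkdir -p pics; ls; python3 - <<'E'
from cell import *
import cv2
print(read_state())
for n in ("scene","top","wrist"):
    c=camera(n); cv2.imwrite(f"pics/{n}0.png",c["color"][:,:,::-1]); print(n,c["fx"],c["cx"],c["cy"],c["R"].round(3).tolist(),c["t"].round(3))
E
```

```text
pics
{'time_s': 0.0, 'joint_pos': array([ 1.21922452e+00,  4.87609135e-02,  9.75826546e-02,  1.62200874e+00,
       -9.34494292e-06,  1.44298342e+00]), 'dq': array([ 0.00051026,  0.00053762, -0.00027198, -0.00050013,  0.00146536,
        0.00109631]), 'tau': array([ 1.69423529e-03, -3.38776910e+01,  3.20017290e+01,  2.01755151e-02,
       -3.22915071e-05,  5.19200597e-06]), 'eef_pos': array([0.11630234, 0.51132065, 0.23010428]), 'tcp_rot': array([[ 2.21895394e-01,  9.75070136e-01, -8.14509405e-04],
       [ 9.75067590e-01, -2.21896692e-01, -2.24765272e-03],
       [-2.37235598e-03, -2.95457937e-04, -9.99997142e-01]]), 'force': array([-0.47043198,  0.67891018,  0.44297254]), 'ft_torque': array([-0.05424414, -0.03007785,  0.00946068]), 'gripper_width': 0.9994002214451672}
scene 433.685225869046 256.10826234301464 190.7042199048871 [[0.549, -0.836, -0.014], [-0.454, -0.284, -0.845], [0.702, 0.47, -0.535]] [-0.269  0.298  0.553]
top 474.2591596204124 255.64466820208384 192.3748711428092 [[-0.004, -0.999, 0.037], [-0.993, 0.0, -0.117], [0.117, -0.037, -0.992]] [0.031 0.579 0.919]
wrist 314.71718798390856 256.9202436182185 190.41584255606628 [[0.223, 0.975, -0.002], [0.922, -0.211, 0.324], [0.316, -0.074, -0.946]] [-0.523 -0.041  0.381]
```

View pics/top0.png

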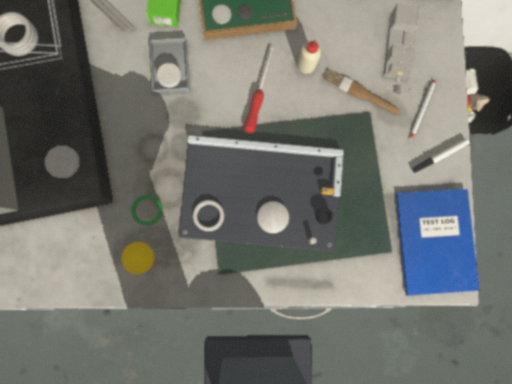

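View pics/scene0.png

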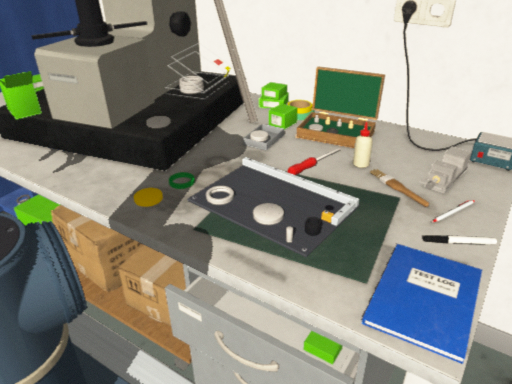

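```bash
python3 - <<'E'
from cell import *
import cv2
c=camera("top")["color"][:,:,::-1]
cv2.imwrite("pics/topcrop.png",cv2.resize(c[120:270,165:360],None,fx=4,fy=4,interpolation=cv2.INTER_CUBIC))
c=camera("scene")["color"][:,:,::-1]
cv2.imwrite("pics/scenecrop.png",cv2.resize(c[145:260,180:370],None,fx=4,fy=4,interpolation=cv2.INTER_CUBIC))
E
```

```text
(no output)
```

View pics/topcrop.png

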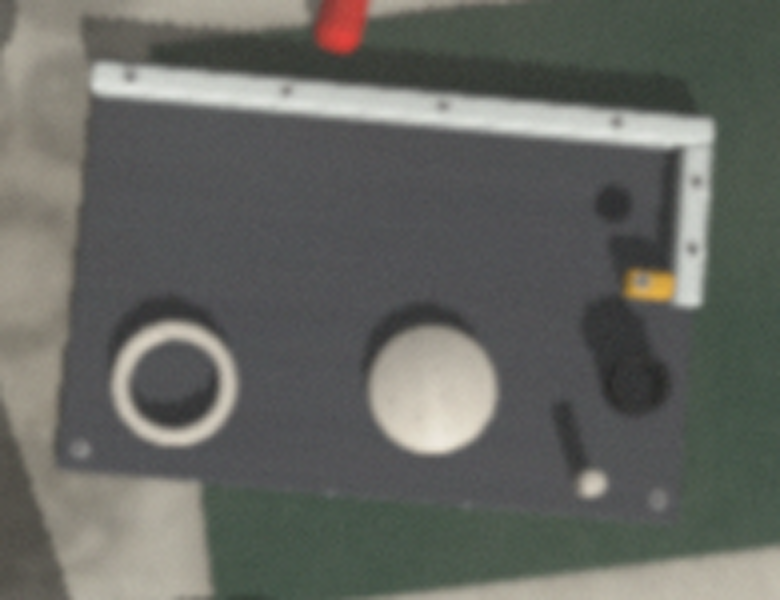

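View pics/scenecrop.png

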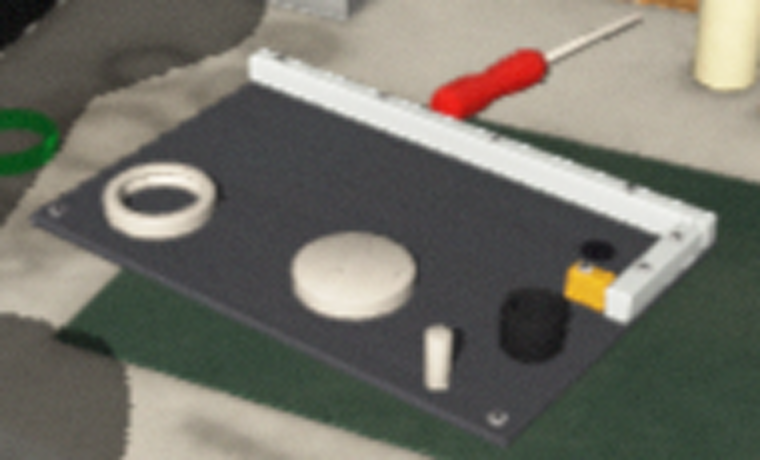

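The scene crop and the top crop agree. The solid steel disc on the plate, at top px (273,217), is the test block. The steel ring with the open bore at (208,216) is the bearing ring, the pin is at (313,241), the loupe is at (324,215) and the seat spot is at (318,171). The yellow disc (138,257) and green ring (147,209) lie off the plate, so they are not meant.

```bash
cat > h.py <<'E'
from cell import *
import cv2, numpy as np
def ray(c,u,v,z):
    d=np.array([(u-c["cx"])/c["fx"],(v-c["cy"])/c["fy"],1]); R=np.array(c["R"]);t=np.array(c["t"])
    o=-R.T@t; d=R.T@d; return o+d*(z-o[2])/d[2]
def proj(c,X):
    p=np.array(c["R"])@X+np.array(c["t"]); return c["cx"]+c["fx"]*p[0]/p[2], c["cy"]+c["fy"]*p[1]/p[2]
def bright(c,th=120):
    g=cv2.cvtColor(c["color"],cv2.COLOR_RGB2GRAY); return g,(g>th).astype(np.uint8)
E
cat > m.py <<'E'
from h import *
c=camera("top"); g,m=bright(c,135)
roi=np.zeros_like(m); roi[133:247,182:345]=1
# keep within plate polygon
poly=np.array([[188,134],[345,147],[336,250],[180,237]]); roi[:]=0; cv2.fillPoly(roi,[poly],1)
cs,_=cv2.findContours(m*roi,cv2.RETR_EXTERNAL,cv2.CHAIN_APPROX_NONE)
for k in cs:
    if cv2.contourArea(k)<15: continue
    (u,v),r=cv2.minEnclosingCircle(k); M=cv2.moments(k); uv=(M["m10"]/M["m00"],M["m01"]/M["m00"])
    print("area",cv2.contourArea(k),np.round(uv,1),"r",round(r,1),"z.02:",ray(c,*uv,.020).round(4),"z.038",ray(c,*uv,.038).round(4),cv2.minAreaRect(k), "depthz",np.median(c["z_map"][int(v)-1:int(v)+2,int(u)-1:int(u)+2]))
# rail inner edge: subpixel via threshold crossing along columns
g=cv2.GaussianBlur(g,(3,3),0).astype(float)
pts=[]
for u in range(195,330,3):
    col=g[130:165,u]; i=int(np.argmax(col)); 
    mid=(col.max()+np.median(g[160:185,u]))/2
    while col[i]>mid:i+=1
    f=(col[i-1]-mid)/(col[i-1]-col[i]); pts.append(ray(c,u,130+i-1+f,.026))
P=np.array(pts)[:,:2]; vx,vy,x0,y0=cv2.fitLine(P.astype(np.float32),cv2.DIST_HUBER,0,.001,.001).ravel()
n=np.array([-vy,vx]); print("rail dir",vx,vy,"pt",x0,y0,"resid",np.abs((P-[x0,y0])@n).max())
# stop inner edge
q=[]
for v in range(162,194,3):
    row=g[v,325:350]; i=int(np.argmax(row)); mid=(row.max()+45)/2
    while row[i]>mid:i-=1
    f=(row[i+1]-mid)/(row[i+1]-row[i]); q.append(ray(c,325+i+1-f,v,.026))
Q=np.array(q)[:,:2]; 
Y=np.array([vx,vy]); Y=Y if Y[1]>0 else -Y; X=np.array([Y[1],-Y[0]])
print("stop along",(Q@Y).round(4)); rx=(P@X).mean(); sy=np.median(Q@Y)
o=X*(rx-.075)+Y*(sy+.146); print("yaw",np.degrees(np.arctan2(-X[1]*-1,X[0])),"origin",o,"X",X,"Y",Y)
np.savez("fx.npz",o=o,X=X,Y=Y)
f=lambda a,b,z:np.r_[o+X*a+Y*b,z]
for nm,a,b,z in [("seat",.043,-.114,.008),("cornerFR",-.12,-.16,.008),("cornerFL",-.12,.16,.008),("lip",.001,-.134,.026),("railL",.089,.16,.026)]:
    print(nm,f(a,b,z).round(4),"px",np.round(proj(c,f(a,b,z)),1))
E
python3 m.py
```

```text
area 24.0 [312.8 240.7] r 3.4 z.02: [ 0.4822 -0.0861  0.02  ] z.038 [ 0.4819 -0.0833  0.038 ] ((313.0, 240.5), (5.0, 6.0), 90.0) depthz 0.94049215
area 733.5 [272.9 217.6] r 15.8 z.02: [ 0.529  -0.0058  0.02  ] z.038 [ 0.5279 -0.0045  0.038 ] ((273.0, 217.5), (31.0, 30.0), 90.0) depthz 0.96125007
area 713.0 [208.1 215.7] r 15.6 z.02: [0.5331 0.1251 0.02  ] z.038 [0.5319 0.1239 0.038 ] ((208.0, 216.0), (30.0, 30.0), 90.0) depthz 0.9695991
area 1449.5 [279.2 153. ] r 81.5 z.02: [ 0.6621 -0.0199  0.02  ] z.038 [ 0.6585 -0.0183  0.038 ] ((263.7314758300781, 165.56968688964844), (157.4304962158203, 47.072715759277344), 5.440331935882568) depthz 0.9832655
rail dir 0.091543436 0.9958011 pt 0.6686064 0.036736637 resid 0.0005159382516229166
stop along [-0.0741 -0.0733 -0.0741 -0.0743 -0.0744 -0.0743 -0.0736 -0.0737 -0.0743
 -0.0577 -0.0575]
yaw -5.2524056 origin [0.59155192 0.01781298] X [ 0.9958011  -0.09154344] Y [0.09154344 0.9958011 ]
seat [ 0.6239 -0.0996  0.008 ] px [317.1 172.3]
cornerFR [ 0.4574 -0.1305  0.008 ] px [333.7 252.8]
cornerFL [0.4867 0.1881 0.008 ] px [177.1 239. ]
lip [ 0.5803 -0.1157  0.026 ] px [326.8 192.1]
railL [0.6948 0.169  0.026 ] px [186.9 136.3]
```

```bash
sed -i 's/130+i-1+f,.026/130+i-1+f,.008/; s/("railL",.089,.16,.026)/("railL",.089,.16,.026),("block",0,0,0)/' m.py; cat >> m.py <<'E'
fr=lambda p:((np.array(p)[:2]-o)@X, (np.array(p)[:2]-o)@Y)
for n,u,v,z in [("block",272.9,217.6,.02),("ring",208.1,215.7,.02),("pin",312.8,240.7,.038),("loupe top",323.4,215.2,.034)]:
    w=ray(c,u,v,z); print(n,"world",w.round(4),"fix",np.round(fr(w),4))
E
python3 m.py | tail -14
python3 - <<'E'
from h import *
c=camera("scene"); F=np.load("fx.npz");o,X,Y=F["o"],F["X"],F["Y"]
for nm,a,b,z in [("seat",.043,-.114,.008),("cornerFR",-.12,-.16,.008),("cornerFL",-.12,.16,.008),("railR",.089,-.16,.026),("railL",.075,.16,.026)]:
    print(nm,np.round(proj(c,np.r_[o+X*a+Y*b,z]),1))
print("block",proj(c,np.array([.529,-.0058,.02])))
E
```

```text
rail dir 0.09125735 0.9958273 pt 0.67241013 0.036210034 resid 0.0005699079896639896
stop along [-0.0743 -0.0735 -0.0743 -0.0745 -0.0746 -0.0745 -0.0738 -0.0738 -0.0745
 -0.0579 -0.0577]
yaw -5.2359457 origin [0.59537257 0.01745737] X [ 0.9958273  -0.09125735] Y [0.09125735 0.9958273 ]
seat [ 0.6278 -0.1     0.008 ] px [317.2 170.4]
cornerFR [ 0.4613 -0.1309  0.008 ] px [333.9 250.9]
cornerFL [0.4905 0.1877 0.008 ] px [177.3 237.1]
lip [ 0.5841 -0.1161  0.026 ] px [327.  190.2]
railL [0.6986 0.1687 0.026 ] px [187.1 134.5]
block [0.5954 0.0175 0.    ] px [260.8 186.4]
block world [ 0.5289 -0.0058  0.02  ] fix [-0.064  -0.0292]
ring world [0.533  0.1252 0.02  ] fix [-0.0719  0.1016]
pin world [ 0.4818 -0.0833  0.038 ] fix [-0.1039 -0.1107]
loupe top world [ 0.5326 -0.1062  0.034 ] fix [-0.0512 -0.1289]
seat [329.1 206.8]
cornerFR [305.9 254.5]
cornerFL [186.5 197.6]
railR [359.1 197.7]
railL [241.8 158.1]
block (np.float64(268.21761323259176), np.float64(211.15693331824173))
```

Call:
{"op": "send_rows", "data": {
  "plan": [
    [[2, -2.9, 0], [0, 0, 1.5], 0],
    [[2, -2.9, 0], [0, 0, 1.5], 0],
    [[2, -2.9, 0], [0, 0, 1.5], 0],
    [[2, -2.9, 0], [0, 0, 1.5], 0],
    [[2, -2.9, 0], [0, 0, 1.6], 0]
  ],
  "newtons": 40
}}

```text
time_s: 0.82
eef_pos: [0.2171, 0.3656, 0.2314]
tcp_rot: [[0.089, 0.996, 0.0], [0.996, -0.089, 0.0], [0.0, 0.0, -1.0]]
force: [1.4, 0.6, -0.2]
gripper_width: 0.302
```

Call:
{"op": "send_rows", "data": {
  "plan": [
    [[2, -2.9, 0], [0, 0, 0], 0],
    [[2, -2.9, 0], [0, 0, 0], 0],
    [[2, -2.9, 0], [0, 0, 0], 0],
    [[2, -2.9, 0], [0, 0, 0], 0],
    [[2, -2.9, 0], [0, 0, 0], 0]
  ]
}}

```text
time_s: 1.23
eef_pos: [0.3172, 0.2204, 0.2316]
tcp_rot: [[0.091, 0.996, 0.001], [0.996, -0.091, 0.001], [0.001, 0.001, -1.0]]
force: [0.1, -0.2, 0.5]
gripper_width: -0.0
```

Call:
{"op": "send_rows", "data": {
  "plan": [
    [[2, -2.9, 0], [0, 0, 0], 0],
    [[2, -2.9, 0], [0, 0, 0], 0],
    [[2, -2.9, 0], [0, 0, 0], 0],
    [[2, -2.9, 0], [0, 0, 0], 0],
    [[2, -2.9, 0], [0, 0, 0], 0]
  ]
}}

```text
time_s: 1.65
eef_pos: [0.4173, 0.0752, 0.2316]
tcp_rot: [[0.091, 0.996, 0.001], [0.996, -0.091, 0.0], [0.0, 0.001, -1.0]]
force: [1.0, 1.1, -0.1]
gripper_width: 0.0
```

Call:
{"op": "send_rows", "data": {
  "plan": [
    [[2, -2.9, 0], [0, 0, 0], 0],
    [[2, -2.9, 0], [0, 0, 0], 0],
    [[0, 0, 0], [0, 0, 0], 0],
    [[0, 0, 0], [0, 0, 0], 0],
    [[0, 0, 0], [0, 0, 0], 0]
  ]
}}

```text
time_s: 2.07
eef_pos: [0.4562, 0.019, 0.2312]
tcp_rot: [[0.092, 0.996, -0.001], [0.996, -0.092, 0.001], [0.001, -0.001, -1.0]]
force: [-0.7, -0.0, -0.6]
gripper_width: -0.002
```

Call:
{"op": "send_rows", "data": {
  "plan": [
    [[1.2, -1.9, -3], [0, 0, 0], 0],
    [[0, 0, -4], [0, 0, 0], 0],
    [[0, 0, -4], [0, 0, 0], 0],
    [[0, 0, -4], [0, 0, 0], 0],
    [[0, 0, 0], [0, 0, 0], 0]
  ]
}}

```text
time_s: 2.48
eef_pos: [0.4575, 0.0028, 0.0698]
tcp_rot: [[0.089, 0.996, -0.023], [0.996, -0.089, 0.004], [0.001, -0.023, -1.0]]
force: [-2.6, 1.1, -2.5]
gripper_width: -0.001
```

```bash
python3 - <<'E'
from h import *
for n in ("wrist","scene"):
    c=camera(n); cv2.imwrite(f"pics/{n}1.png",c["color"][:,:,::-1])
F=np.load("fx.npz");o,X,Y=F["o"],F["X"],F["Y"]
s=read_state();p=s["eef_pos"];print(p,(p[:2]-o)@X,(p[:2]-o)@Y)
E
```

```text
[0.46567498 0.00143135 0.07965097] -0.12769391295222865 -0.027795005072636197
```

View pics/wrist1.png

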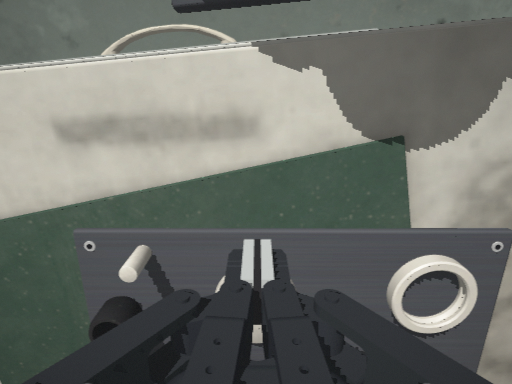

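View pics/scene1.png

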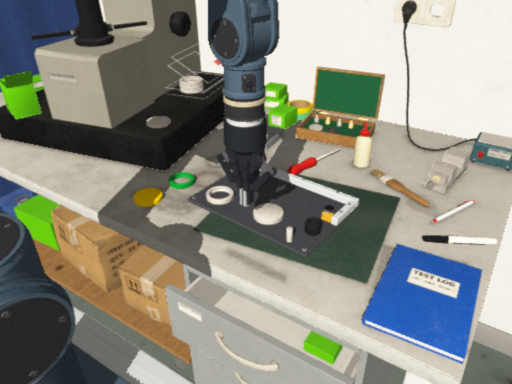

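```bash
python3 - <<'E'
from h import *
for n in ("wrist","scene"):
    c=camera(n); print(n,proj(c,read_state()["eef_pos"]),"block",proj(c,np.array([.5289,-.0058,.02])))
print(read_state()["eef_pos"], read_state()["tcp_rot"].round(3).tolist())
E
```

```text
wrist (np.float64(257.46030434540415), np.float64(263.692618233549)) block (np.float64(255.7154751829264), np.float64(288.06189852488404))
scene (np.float64(249.73218874810428), np.float64(197.1892852689436)) block (np.float64(268.19241552601164), np.float64(211.18012664933337))
[4.71127126e-01 2.94818380e-04 8.50553491e-02] [[0.09, 0.996, 0.006], [0.996, -0.09, -0.001], [-0.0, 0.006, -1.0]]
```

Call:
{"op": "send_rows", "data": {
  "plan": [
    [[0, 0, 0], [0, 0, 0], 0],
    [[0, 0, 0], [0, 0, 0], 0],
    [[0, 0, 0], [0, 0, 0], 0],
    [[0, 0, 0], [0, 0, 0], 0]
  ]
}}

```text
time_s: 3.02
eef_pos: [0.4701, -0.0003, 0.0833]
tcp_rot: [[0.091, 0.996, 0.004], [0.996, -0.091, -0.0], [-0.0, 0.004, -1.0]]
force: [-0.2, -0.2, -0.1]
gripper_width: -0.003
```

```bash
python3 - <<'E'
from h import *
for n in ("wrist","top","scene"):
    c=camera(n);p=read_state()["eef_pos"]; print(n,proj(c,p),p)
    im=c["color"][:,:,::-1].copy(); u,v=map(int,proj(c,p)); cv2.circle(im,(u,v),2,(0,0,255),-1)
    cv2.imwrite(f"pics/{n}2.png",cv2.resize(im[max(0,v-60):v+60,max(0,u-80):u+80],None,fx=4,fy=4))
E
```

```text
wrist (np.float64(258.06100969422766), np.float64(252.893980099944)) [ 4.69609071e-01 -2.93025650e-04  8.26717998e-02]
top (np.float64(272.65352057581276), np.float64(247.22766820540267)) [ 4.69209710e-01 -2.39784356e-04  8.21832355e-02]
scene (np.float64(249.34238354485714), np.float64(199.20954027921096)) [ 4.68896628e-01 -2.15459234e-04  8.18050102e-02]
```

View pics/wrist2.png

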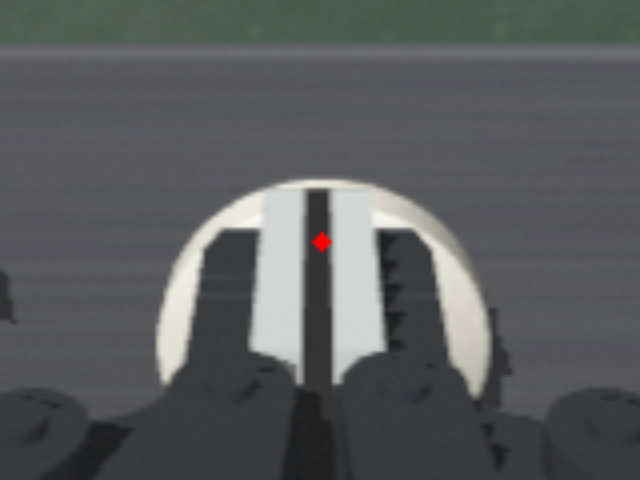

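View pics/scene2.png

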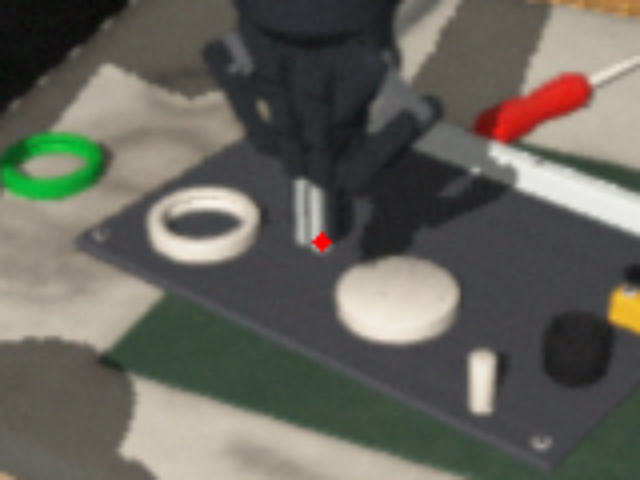

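Call:
{"op": "send_rows", "data": {
  "plan": [
    [[0, 0, -1], [0, 0, 0], 0],
    [[0, 0, -1], [0, 0, 0], 0],
    [[0, 0, -1], [0, 0, 0], 0],
    [[0, 0, 0], [0, 0, 0], 0],
    [[0, 0, 0], [0, 0, 0], 0]
  ]
}}

```text
time_s: 3.58
eef_pos: [0.4669, 0.0001, 0.0494]
tcp_rot: [[0.091, 0.996, -0.004], [0.996, -0.091, 0.001], [0.0, -0.004, -1.0]]
force: [-0.3, -0.2, 0.5]
gripper_width: 0.0
```

Call:
{"op": "send_rows", "data": {
  "plan": [
    [[0, 0, 0], [0, 0, 0], 0],
    [[0, 0, 0], [0, 0, 0], 0],
    [[0, 0, 0], [0, 0, 0], 0],
    [[0, 0, 0], [0, 0, 0], 0],
    [[0, 0, 0], [0, 0, 0], 0]
  ]
}}

```text
time_s: 4.0
eef_pos: [0.4689, -0.0002, 0.0518]
tcp_rot: [[0.091, 0.996, 0.001], [0.996, -0.091, -0.0], [-0.0, 0.001, -1.0]]
force: [-0.7, -0.8, 0.5]
gripper_width: 0.002
```

```bash
python3 - <<'E'
from h import *
for n in ("wrist","top","scene"):
    p=read_state()["eef_pos"]; c=camera(n); print(n,proj(c,p),p, "block",proj(c,np.array([.5289,-.0058,.02])))
    im=c["color"][:,:,::-1].copy(); u,v=map(int,proj(c,p)); cv2.circle(im,(u,v),1,(0,0,255),-1)
    u,v=map(int,proj(c,np.array([.5289,-.0058,.02])));cv2.circle(im,(u,v),1,(0,255,0),-1)
    cv2.imwrite(f"pics/{n}3.png",cv2.resize(im[max(0,v-60):v+60,max(0,u-80):u+80],None,fx=4,fy=4))
E
```

```text
wrist (np.float64(258.09026866266686), np.float64(254.2841084512511)) [ 4.68891115e-01 -1.55627463e-04  5.17573097e-02] block (np.float64(257.6922313777068), np.float64(308.62016511320684))
top (np.float64(271.4864245120538), np.float64(247.4719665480655)) [ 4.68802199e-01 -1.68475429e-04  5.16848233e-02] block (np.float64(272.92338158008914), np.float64(217.61946737956606))
scene (np.float64(249.60240256170752), np.float64(212.03182285212804)) [ 4.68742264e-01 -1.28489759e-04  5.15891139e-02] block (np.float64(268.19241552601164), np.float64(211.18012664933337))
```

View pics/wrist3.png

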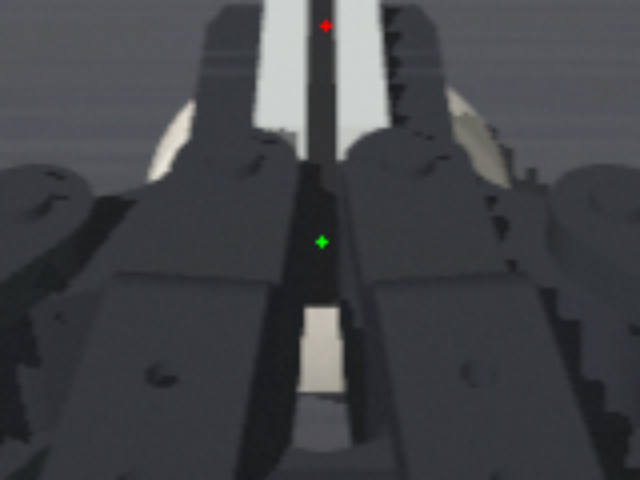

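View pics/scene3.png

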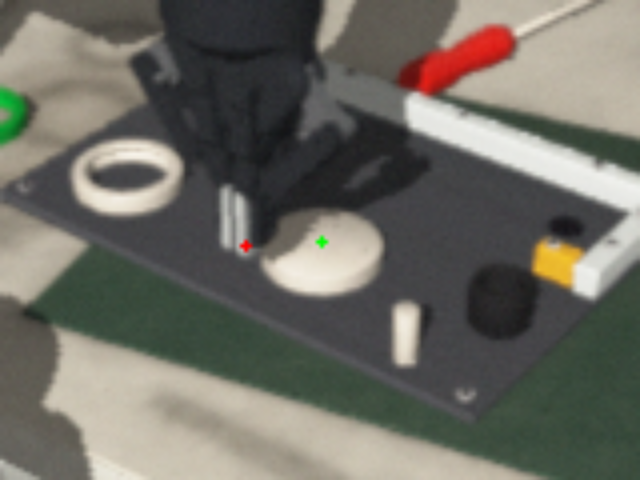

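Call:
{"op": "send_rows", "data": {
  "plan": [
    [[0, 0, -1], [0, 0, 0], 0],
    [[0, 0, -1], [0, 0, 0], 0],
    [[0, 0, -1], [0, 0, 0], 0],
    [[0, 0, -0.6], [0, 0, 0], 0],
    [[0, 0, -0.2], [0, 0, 0], 0]
  ]
}}

```text
time_s: 4.57
eef_pos: [0.4666, 0.0002, 0.0108]
tcp_rot: [[0.091, 0.996, -0.004], [0.996, -0.091, 0.001], [0.0, -0.004, -1.0]]
force: [-0.7, -0.9, 0.6]
gripper_width: -0.003
```

Call:
{"op": "send_rows", "data": {
  "plan": [
    [[0, 0, 0], [0, 0, 0], 0],
    [[0, 0, 0], [0, 0, 0], 0],
    [[0, 0, 0], [0, 0, 0], 0],
    [[0, 0, 0], [0, 0, 0], 0],
    [[0, 0, 0], [0, 0, 0], 0]
  ]
}}

```text
time_s: 4.98
eef_pos: [0.4691, -0.0002, 0.0139]
tcp_rot: [[0.091, 0.996, 0.001], [0.996, -0.091, -0.0], [-0.0, 0.001, -1.0]]
force: [0.3, -0.7, 0.3]
gripper_width: 0.001
```

Call:
{"op": "send_rows", "data": {
  "plan": [
    [[0.5, -0.05, -0.1], [0, 0, 0], 0],
    [[0.5, -0.05, 0], [0, 0, 0], 0],
    [[0.5, -0.05, 0], [0, 0, 0], 0],
    [[0.5, -0.05, 0], [0, 0, 0], 0],
    [[0.5, -0.05, 0], [0, 0, 0], 0]
  ]
}}

```text
time_s: 5.4
eef_pos: [0.4927, -0.0025, 0.0122]
tcp_rot: [[0.091, 0.996, -0.003], [0.996, -0.091, 0.0], [-0.0, -0.003, -1.0]]
force: [-4.5, 0.2, 2.2]
gripper_width: -0.0
```

Call:
{"op": "send_rows", "data": {
  "plan": [
    [[0.5, -0.05, 0], [0, 0, 0], 0],
    [[0.5, -0.05, 0], [0, 0, 0], 0],
    [[0.5, -0.05, 0], [0, 0, 0], 0],
    [[0.5, -0.05, 0], [0, 0, 0], 0],
    [[0.5, -0.05, 0], [0, 0, 0], 0]
  ]
}}

```text
time_s: 5.82
eef_pos: [0.519, -0.0052, 0.0122]
tcp_rot: [[0.091, 0.996, -0.0], [0.996, -0.091, 0.0], [0.0, -0.0, -1.0]]
force: [-2.6, 1.3, 1.1]
gripper_width: 0.003
```

```bash
python3 - <<'E'
from h import *
s=read_state();print(s["eef_pos"],s["force"])
for n in ("top","scene"):
    c=camera(n); u,v=[int(x) for x in proj(c,np.array([.57,0,.02]))]
    cv2.imwrite(f"pics/{n}4.png",cv2.resize(c["color"][max(0,v-70):v+70,max(0,u-90):u+90,::-1],None,fx=4,fy=4,interpolation=cv2.INTER_CUBIC))
E
```

```text
[ 0.51902206 -0.00515015  0.01215406] [-2.6251034   1.27838116  1.07979714]
```

View pics/scene4.png

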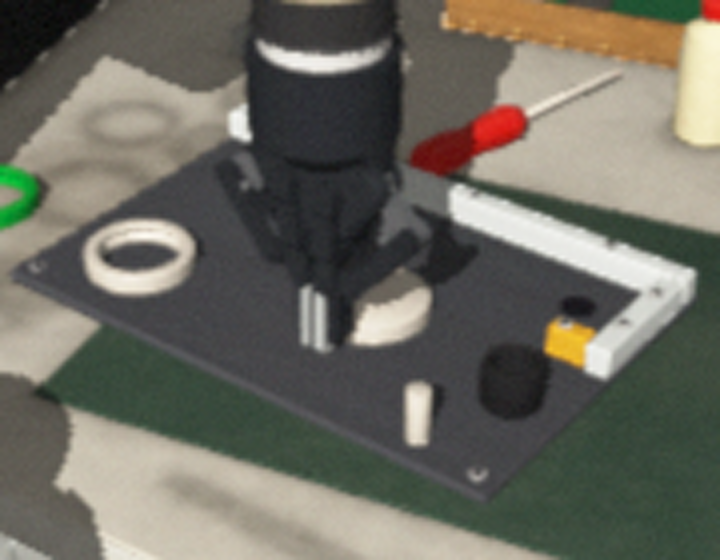

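View pics/top4.png

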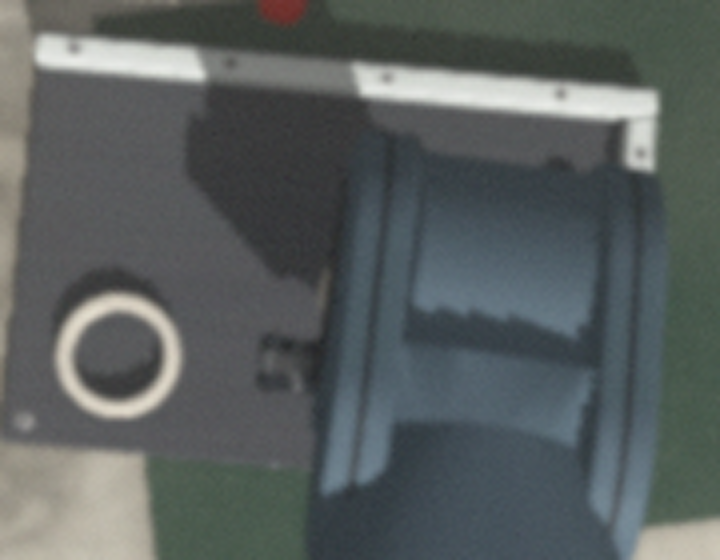

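Call:
{"op": "send_rows", "data": {
  "plan": [
    [[0.5, -0.05, 0], [0, 0, 0], 0],
    [[0.5, -0.05, 0], [0, 0, 0], 0],
    [[0.5, -0.04, 0], [0, 0, 0], 0],
    [[0.5, -0.04, 0], [0, 0, 0], 0],
    [[0.5, -0.04, 0], [0, 0, 0], 0]
  ]
}}

```text
time_s: 6.33
eef_pos: [0.5441, -0.0074, 0.0122]
tcp_rot: [[0.091, 0.996, 0.0], [0.996, -0.091, -0.0], [-0.0, 0.0, -1.0]]
force: [-2.9, -0.5, 1.6]
gripper_width: 0.001
```

Call:
{"op": "send_rows", "data": {
  "plan": [
    [[0.5, -0.05, 0], [0, 0, 0], 0],
    [[0.5, -0.05, 0], [0, 0, 0], 0],
    [[0.5, -0.04, 0], [0, 0, 0], 0],
    [[0.5, -0.04, 0], [0, 0, 0], 0],
    [[0.5, -0.04, 0], [0, 0, 0], 0]
  ]
}}

```text
time_s: 6.75
eef_pos: [0.5691, -0.0096, 0.0122]
tcp_rot: [[0.091, 0.996, -0.0], [0.996, -0.091, -0.0], [-0.0, -0.0, -1.0]]
force: [-1.9, 1.1, 0.7]
gripper_width: 0.0
```

Call:
{"op": "send_rows", "data": {
  "plan": [
    [[0.3, -0.03, 0], [0, 0, 0], 0],
    [[0.3, -0.03, 0], [0, 0, 0], 0],
    [[0.3, -0.02, 0], [0, 0, 0], 0],
    [[0.3, -0.03, 0], [0, 0, 0], 0],
    [[0.3, -0.03, 0], [0, 0, 0], 0]
  ]
}}

```text
time_s: 7.17
eef_pos: [0.5837, -0.0109, 0.0123]
tcp_rot: [[0.091, 0.996, -0.0], [0.996, -0.091, 0.0], [0.0, -0.0, -1.0]]
force: [-1.6, -0.3, 0.1]
gripper_width: 0.002
```

Call:
{"op": "send_rows", "data": {
  "plan": [
    [[0.2, -0.02, 0], [0, 0, 0], 0],
    [[0.2, -0.02, 0], [0, 0, 0], 0],
    [[0.1, -0.01, 0], [0, 0, 0], 0]
  ]
}}

```text
time_s: 7.42
eef_pos: [0.5888, -0.0114, 0.0123]
tcp_rot: [[0.091, 0.996, 0.0], [0.996, -0.091, 0.0], [0.0, 0.0, -1.0]]
force: [-1.6, 0.2, 0.7]
gripper_width: -0.001
```

```bash
cat > s.py <<'E'
import sys
from h import *
F=np.load("fx.npz");o,X,Y=F["o"],F["X"],F["Y"]
s=read_state();p=s["eef_pos"];print(p.round(4),"fix",((p[:2]-o)@X).round(4),((p[:2]-o)@Y).round(4),"F",s["force"].round(1),"t",s["time_s"])
k=sys.argv[1]
for n in ("top","scene"):
    c=camera(n); u,v=[int(x) for x in proj(c,np.array([.6,-.03,.02]))]
    cv2.imwrite(f"pics/{n}{k}.png",cv2.resize(c["color"][max(0,v-70):v+70,max(0,u-90):u+90,::-1],None,fx=4,fy=4,interpolation=cv2.INTER_CUBIC))
E
python3 s.py 5
```

```text
[ 0.5888 -0.0114  0.0123] fix -0.0039 -0.0294 F [-1.6  0.2  0.7] t 7.4167
```

View pics/scene5.png

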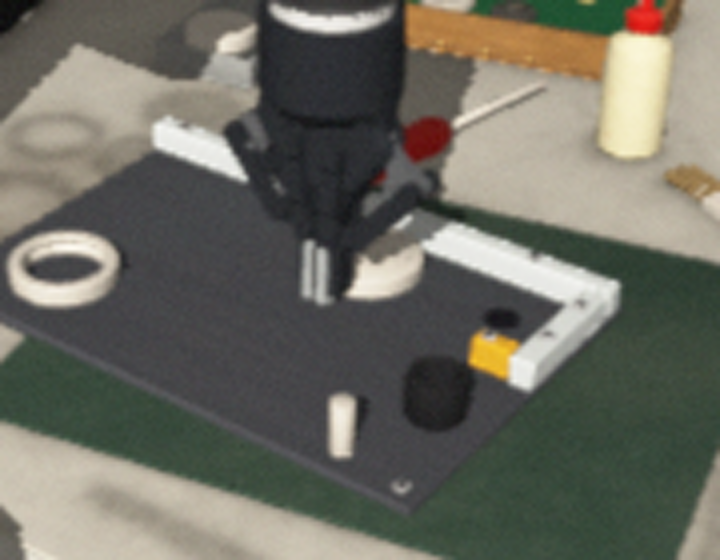

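Call:
{"op": "send_rows", "data": {
  "plan": [
    [[0.1, -0.01, 0], [0, 0, 0], 0],
    [[0.1, -0.01, 0], [0, 0, 0], 0],
    [[0.1, -0.01, 0], [0, 0, 0], 0]
  ]
}}

```text
time_s: 7.77
eef_pos: [0.5914, -0.0117, 0.0123]
tcp_rot: [[0.091, 0.996, -0.0], [0.996, -0.091, 0.0], [0.0, -0.0, -1.0]]
force: [-1.9, 0.4, 0.2]
gripper_width: -0.001
```

Call:
{"op": "send_rows", "data": {
  "plan": [
    [[0.1, -0.01, 0], [0, 0, 0], 0]
  ]
}}

```text
time_s: 7.85
eef_pos: [0.5922, -0.0118, 0.0122]
tcp_rot: [[0.091, 0.996, -0.001], [0.996, -0.091, 0.0], [-0.0, -0.001, -1.0]]
force: [-4.6, 0.0, 1.3]
gripper_width: 0.0
```

Call:
{"op": "send_rows", "data": {
  "plan": [
    [[0.1, -0.01, 0], [0, 0, 0], 0]
  ]
}}

```text
time_s: 7.93
eef_pos: [0.5922, -0.0118, 0.0122]
tcp_rot: [[0.091, 0.996, -0.003], [0.996, -0.091, 0.0], [-0.0, -0.003, -1.0]]
force: [-6.9, 0.9, 4.3]
gripper_width: -0.001
```

Call:
{"op": "send_rows", "data": {
  "plan": [
    [[0.1, -0.01, 0], [0, 0, 0], 0],
    [[0, 0, 0], [0, 0, 0], 0]
  ]
}}

```text
time_s: 8.1
eef_pos: [0.5923, -0.0117, 0.0122]
tcp_rot: [[0.091, 0.996, -0.005], [0.996, -0.091, 0.0], [-0.0, -0.005, -1.0]]
force: [-8.6, 0.6, 5.2]
gripper_width: 0.005
```

Call:
{"op": "send_rows", "data": {
  "plan": [
    [[-0.5, 0.05, 0], [0, 0, 0], 0],
    [[-1, 0.1, 0], [0, 0, 0], 0],
    [[-1.5, 0.15, 0.5], [0, 0, 0], 0],
    [[-1, 0.1, 3], [0, 0, 0], 0],
    [[0, 0, 3], [0, 0, 0], 0]
  ]
}}

```text
time_s: 8.52
eef_pos: [0.5513, -0.0075, 0.0755]
tcp_rot: [[0.091, 0.996, -0.005], [0.996, -0.091, 0.001], [0.0, -0.005, -1.0]]
force: [1.6, -0.7, 0.1]
gripper_width: -0.001
```

```bash
python3 s.py 6
```

```text
[ 0.5513 -0.0075  0.0755] fix -0.0416 -0.0289 F [ 1.6 -0.7  0.1] t 8.5167
```

View pics/scene6.png

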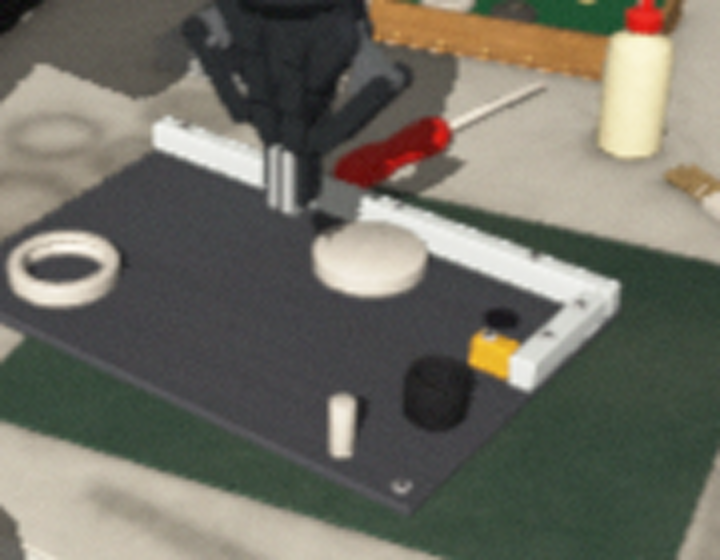

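View pics/top6.png

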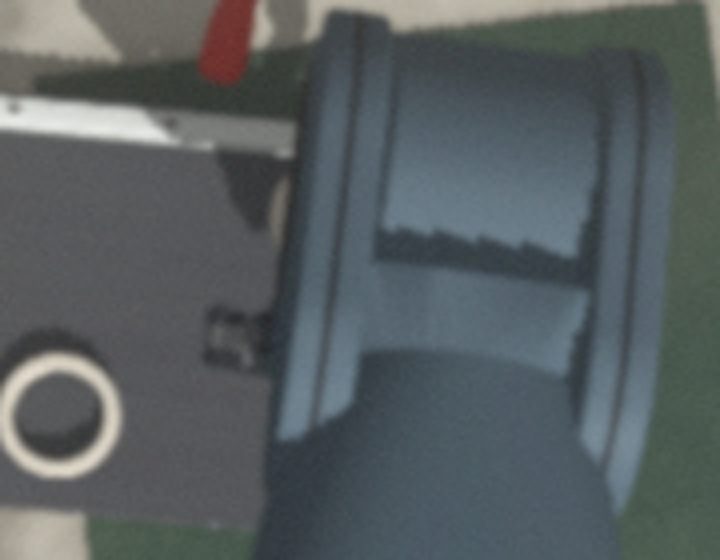

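```bash
cat > d.py <<'E'
from h import *
F=np.load("fx.npz");o,X,Y=F["o"],F["X"],F["Y"]
print(read_state()["joint_pos"].round(2))
c=camera("scene"); g=cv2.cvtColor(c["color"],cv2.COLOR_RGB2GRAY)
hsv=cv2.cvtColor(c["color"],cv2.COLOR_RGB2HSV)
import sys
a,b=float(sys.argv[1]),float(sys.argv[2])
u,v=[int(x) for x in proj(c,np.r_[o+X*a+Y*b,.02])]
im=cv2.resize(c["color"][v-30:v+30,u-40:u+40,::-1],None,fx=9,fy=9,interpolation=cv2.INTER_CUBIC)
for da in range(0,360,5):
    w=np.r_[o+X*(a+.032*np.cos(np.radians(da)))+Y*(b+.032*np.sin(np.radians(da))),.02]; p=proj(c,w); cv2.circle(im,(int((p[0]-u+40+.5)*9),int((p[1]-v+30+.5)*9)),1,(0,0,255),-1)
cv2.imwrite(sys.argv[3],im)
E
python3 d.py .043 -.029 pics/d1.png
```

```text
[-0.14  0.14 -0.09  1.32  0.   -0.04]
```

View pics/d1.png

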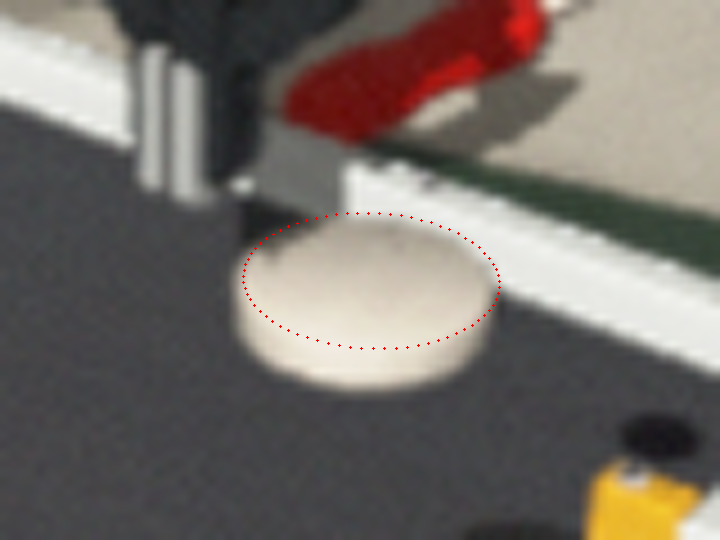

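The overlay puts the block within about 1 px of the predicted "against the rail" position, and the contact force rose exactly there. Next I turn the tool and move it to the +Y side.

Call:
{"op": "send_rows", "data": {
  "plan": [
    [[0.7, 0.6, 0], [0, 0, -6.5], 0],
    [[0.7, 0.6, 0], [0, 0, -6.5], 0],
    [[0.7, 0.6, 0], [0, 0, -6.5], 0],
    [[0.7, 0.6, 0], [0, 0, -6.5], 0],
    [[0.7, 0.6, 0], [0, 0, -6.5], 0]
  ]
}}

```text
time_s: 9.08
eef_pos: [0.5902, 0.0222, 0.0763]
tcp_rot: [[0.616, 0.787, 0.0], [0.787, -0.616, 0.0], [0.0, 0.0, -1.0]]
force: [-0.4, -0.7, 0.2]
gripper_width: -0.003
```

Call:
{"op": "send_rows", "data": {
  "plan": [
    [[0.7, 0.6, 0], [0, 0, -6.5], 0],
    [[0.7, 0.6, 0], [0, 0, -6.5], 0],
    [[0.7, 0.6, 0], [0, 0, -6.5], 0],
    [[0.7, 0.6, 0], [0, 0, -6.5], 0],
    [[0.7, 0.6, 0], [0, 0, -6.5], 0]
  ]
}}

```text
time_s: 9.5
eef_pos: [0.6252, 0.0523, 0.0761]
tcp_rot: [[0.943, 0.333, 0.0], [0.333, -0.943, 0.0], [0.0, 0.0, -1.0]]
force: [-0.3, -0.0, 0.8]
gripper_width: -0.001
```

Call:
{"op": "send_rows", "data": {
  "plan": [
    [[0, 0, 0], [0, 0, 0], 0],
    [[0, 0, 0], [0, 0, 0], 0],
    [[0, 0, 0], [0, 0, 0], 0],
    [[0, 0, 0], [0, 0, 0], 0]
  ]
}}

```text
time_s: 9.83
eef_pos: [0.6241, 0.0516, 0.077]
tcp_rot: [[0.941, 0.34, -0.001], [0.34, -0.941, -0.0], [-0.001, -0.0, -1.0]]
force: [-0.4, 0.7, 0.5]
gripper_width: 0.001
```

```bash
python3 s.py 7
```

```text
[0.6241 0.0516 0.077 ] fix 0.0255 0.0367 F [-0.4  0.7  0.5] t 9.8333
```

View pics/scene7.png

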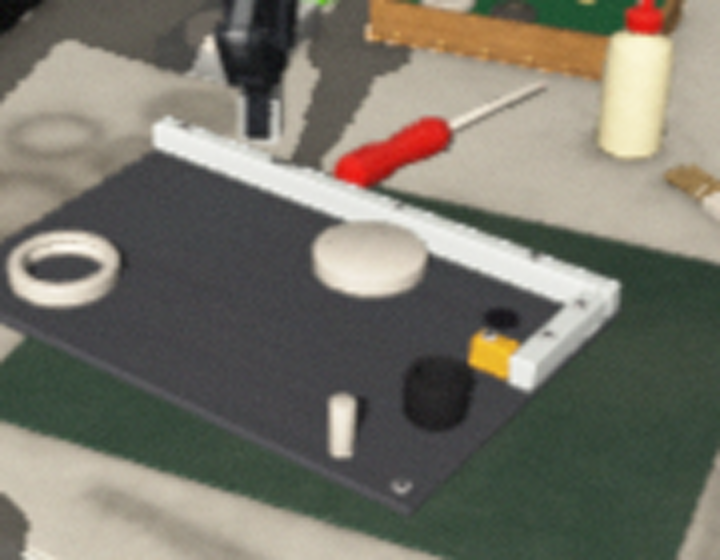

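Call:
{"op": "send_rows", "data": {
  "plan": [
    [[0, 0, -2], [0, 0, 0], 0],
    [[0, 0, -2], [0, 0, 0], 0],
    [[0, 0, -1.5], [0, 0, 0], 0],
    [[0, 0, -0.7], [0, 0, 0], 0],
    [[0, 0, -0.2], [0, 0, 0], 0]
  ]
}}

```text
time_s: 10.35
eef_pos: [0.6227, 0.0518, 0.0112]
tcp_rot: [[0.941, 0.338, -0.004], [0.338, -0.941, 0.0], [-0.004, -0.001, -1.0]]
force: [-0.8, -0.1, 0.4]
gripper_width: 0.002
```

Call:
{"op": "send_rows", "data": {
  "plan": [
    [[0, 0, 0], [0, 0, 0], 0],
    [[0, 0, 0], [0, 0, 0], 0],
    [[0, 0, 0], [0, 0, 0], 0],
    [[0, 0, 0], [0, 0, 0], 0],
    [[0, 0, 0], [0, 0, 0], 0]
  ]
}}

```text
time_s: 10.77
eef_pos: [0.6254, 0.052, 0.0145]
tcp_rot: [[0.941, 0.338, 0.002], [0.338, -0.941, -0.0], [0.002, 0.001, -1.0]]
force: [-0.0, 0.3, 0.9]
gripper_width: 0.003
```

Call:
{"op": "send_rows", "data": {
  "plan": [
    [[-0.05, -0.5, -0.1], [0, 0, 0], 0],
    [[-0.05, -0.5, -0.1], [0, 0, 0], 0],
    [[-0.04, -0.5, 0], [0, 0, 0], 0],
    [[-0.05, -0.5, 0], [0, 0, 0], 0],
    [[-0.04, -0.5, 0], [0, 0, 0], 0]
  ]
}}

```text
time_s: 11.18
eef_pos: [0.622, 0.0264, 0.0112]
tcp_rot: [[0.941, 0.338, -0.0], [0.338, -0.941, 0.0], [-0.0, -0.0, -1.0]]
force: [-2.6, 4.3, 0.6]
gripper_width: 0.001
```

Call:
{"op": "send_rows", "data": {
  "plan": [
    [[-0.03, -0.3, 0], [0, 0, 0], 0],
    [[-0.02, -0.3, 0], [0, 0, 0], 0],
    [[-0.03, -0.3, 0], [0, 0, 0], 0],
    [[-0.03, -0.3, 0], [0, 0, 0], 0],
    [[-0.03, -0.3, 0], [0, 0, 0], 0]
  ]
}}

```text
time_s: 11.6
eef_pos: [0.6165, 0.0186, 0.0111]
tcp_rot: [[0.94, 0.342, -0.008], [0.342, -0.94, 0.014], [-0.003, -0.016, -1.0]]
force: [-10.6, 16.6, 8.9]
gripper_width: -0.001
```

```bash
python3 s.py 8
```

```text
[0.6165 0.0186 0.0111] fix 0.0209 0.0031 F [-10.6  16.6   8.9] t 11.6
```

View pics/scene8.png

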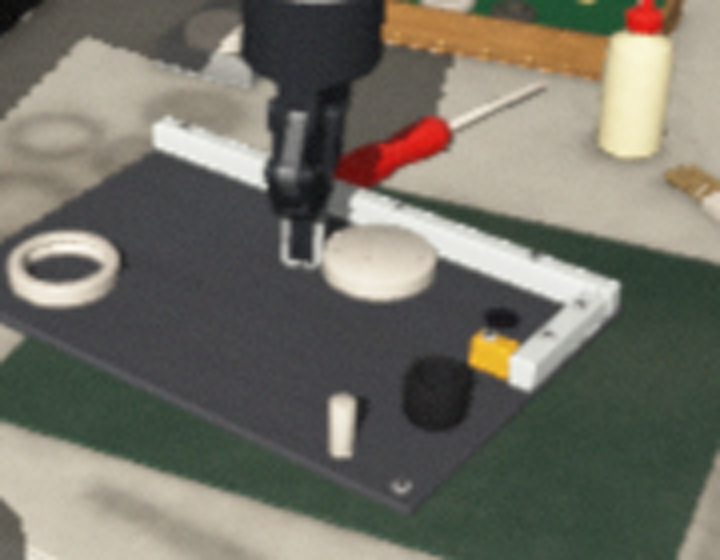

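Too much wedging at 25° (16 N and the finger drifting off the rail side), so I'll back off and use a shallower angle of about 8°.

Call:
{"op": "send_rows", "data": {
  "plan": [
    [[0.05, 0.5, 0], [0, 0, 0], 0],
    [[0.1, 1, 0], [0, 0, 0], 0],
    [[0.1, 1, 0], [0, 0, 0], 0],
    [[0, 0, 0], [0, 0, -5.7], 0],
    [[0, 0, 0], [0, 0, -5.7], 0]
  ]
}}

```text
time_s: 12.12
eef_pos: [0.6242, 0.0377, 0.0116]
tcp_rot: [[0.99, 0.142, 0.002], [0.142, -0.99, -0.001], [0.001, 0.001, -1.0]]
force: [0.1, -0.3, -0.5]
gripper_width: 0.0
```

Call:
{"op": "send_rows", "data": {
  "plan": [
    [[0, 0, 0], [0, 0, -5.7], 0],
    [[0, 0, 0], [0, 0, 0], 0],
    [[0, 0, 0], [0, 0, 0], 0],
    [[0, 0, 0], [0, 0, 0], 0],
    [[0, 0, 0], [0, 0, 0], 0]
  ]
}}

```text
time_s: 12.53
eef_pos: [0.6235, 0.0369, 0.0114]
tcp_rot: [[0.999, 0.048, 0.0], [0.048, -0.999, -0.0], [0.0, 0.0, -1.0]]
force: [0.2, -0.4, 0.2]
gripper_width: 0.001
```

```bash
python3 s.py 9; python3 d.py .043 -.035 pics/d2.png
```

```text
[0.6235 0.0369 0.0114] fix 0.0263 0.022 F [ 0.2 -0.4  0.2] t 12.5333
[-0.05  0.36  0.02  1.23 -0.    1.48]
```

View pics/d2.png

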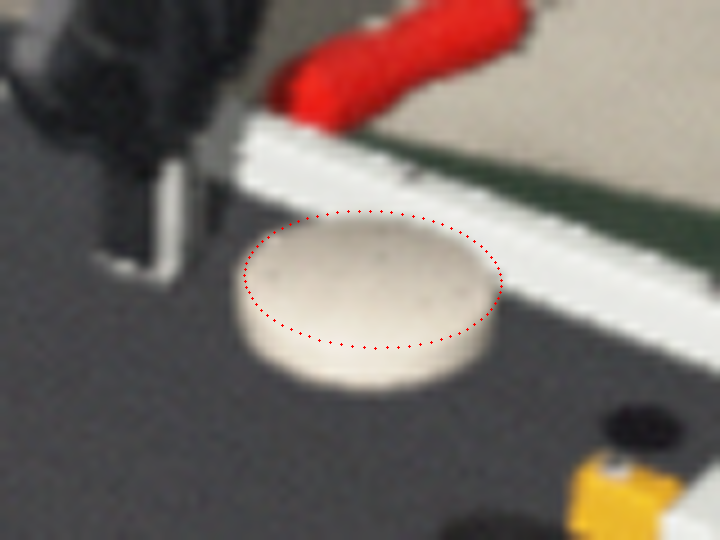

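Call:
{"op": "send_rows", "data": {
  "plan": [
    [[0.5, -0.05, 0.1], [0, 0, 0], 0],
    [[0.5, -0.05, 0], [0, 0, 0], 0],
    [[-0.05, -0.5, 0], [0, 0, 0], 0],
    [[-0.04, -0.5, 0], [0, 0, 0], 0],
    [[-0.05, -0.5, 0], [0, 0, 0], 0]
  ]
}}

```text
time_s: 13.1
eef_pos: [0.6319, 0.0209, 0.0123]
tcp_rot: [[0.999, 0.047, -0.0], [0.047, -0.999, 0.001], [-0.0, -0.001, -1.0]]
force: [0.2, 2.8, 0.6]
gripper_width: -0.005
```

Call:
{"op": "send_rows", "data": {
  "plan": [
    [[-0.03, -0.3, 0], [0, 0, 0], 0],
    [[-0.02, -0.3, 0], [0, 0, 0], 0],
    [[-0.03, -0.3, 0], [0, 0, 0], 0],
    [[-0.03, -0.3, 0], [0, 0, 0], 0],
    [[-0.03, -0.3, 0], [0, 0, 0], 0]
  ]
}}

```text
time_s: 13.52
eef_pos: [0.63, 0.0065, 0.0122]
tcp_rot: [[0.999, 0.047, -0.001], [0.047, -0.999, 0.001], [-0.001, -0.001, -1.0]]
force: [-1.4, 4.6, 1.5]
gripper_width: -0.003
```

```bash
python3 s.py 10; python3 d.py .043 -.043 pics/d3.png
```

```text
[0.63   0.0065 0.0122] fix 0.0355 -0.0078 F [-1.4  4.6  1.5] t 13.5167
[-0.1   0.38  0.04  1.24 -0.    1.43]
```

View pics/d3.png

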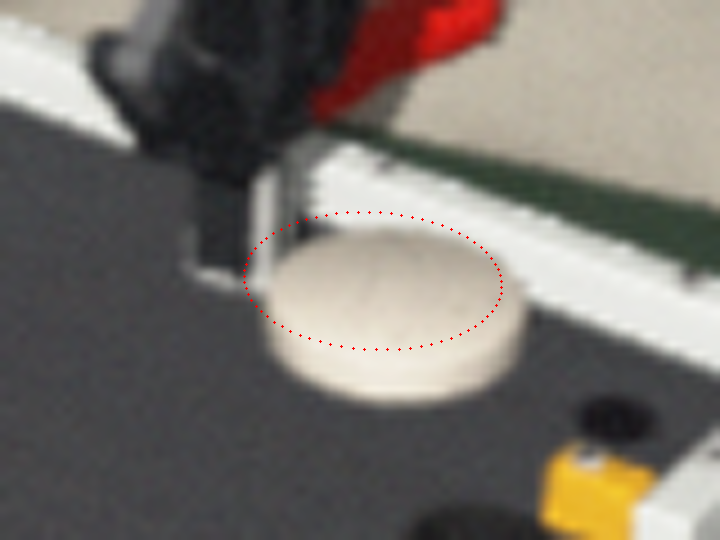

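Low forces now, and the block is running along the rail. Continuing.

Call:
{"op": "send_rows", "data": {
  "plan": [
    [[-0.03, -0.4, 0], [0, 0, 0], 0],
    [[-0.04, -0.4, 0], [0, 0, 0], 0],
    [[-0.03, -0.4, 0], [0, 0, 0], 0],
    [[-0.04, -0.4, 0], [0, 0, 0], 0],
    [[-0.04, -0.4, 0], [0, 0, 0], 0]
  ]
}}

```text
time_s: 14.08
eef_pos: [0.6283, -0.0132, 0.0122]
tcp_rot: [[0.999, 0.048, -0.001], [0.048, -0.999, 0.002], [-0.001, -0.002, -1.0]]
force: [-2.2, 5.1, 2.9]
gripper_width: -0.001
```

```bash
python3 s.py 11; python3 d.py .043 -.071 pics/d4.png
```

```text
[ 0.6283 -0.0132  0.0122] fix 0.0356 -0.0276 F [-2.2  5.1  2.9] t 14.0833
[-0.13  0.37  0.04  1.24 -0.    1.4 ]
```

View pics/d4.png

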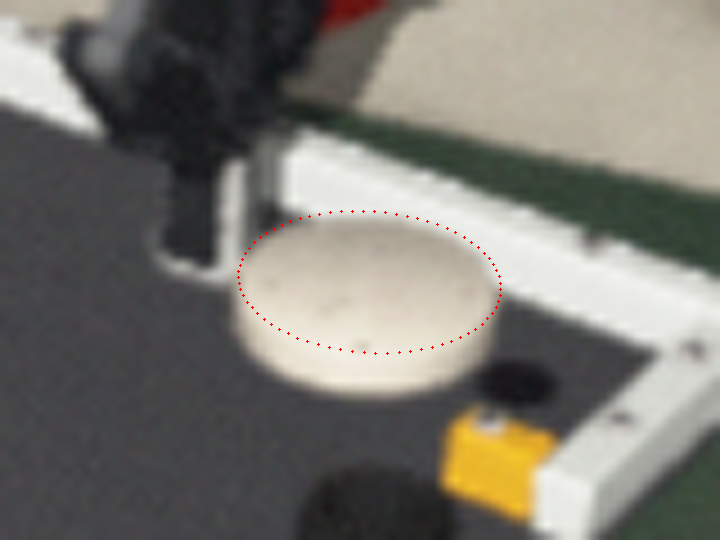

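Call:
{"op": "send_rows", "data": {
  "plan": [
    [[-0.03, -0.4, 0], [0, 0, 0], 0],
    [[-0.04, -0.4, 0], [0, 0, 0], 0],
    [[-0.03, -0.4, 0], [0, 0, 0], 0],
    [[-0.04, -0.4, 0], [0, 0, 0], 0],
    [[-0.04, -0.4, 0], [0, 0, 0], 0]
  ]
}}

```text
time_s: 14.65
eef_pos: [0.6267, -0.0332, 0.0122]
tcp_rot: [[0.999, 0.048, -0.001], [0.048, -0.999, 0.001], [-0.0, -0.001, -1.0]]
force: [-2.3, 5.4, 1.3]
gripper_width: 0.0
```

Call:
{"op": "send_rows", "data": {
  "plan": [
    [[-0.03, -0.3, 0], [0, 0, 0], 0],
    [[-0.03, -0.3, 0], [0, 0, 0], 0],
    [[-0.03, -0.3, 0], [0, 0, 0], 0],
    [[-0.03, -0.3, 0], [0, 0, 0], 0]
  ]
}}

```text
time_s: 14.98
eef_pos: [0.6256, -0.0454, 0.0122]
tcp_rot: [[0.999, 0.047, -0.0], [0.047, -0.999, 0.001], [-0.0, -0.001, -1.0]]
force: [-1.4, 5.1, 2.1]
gripper_width: 0.0
```

```bash
python3 s.py 12; python3 d.py .043 -.103 pics/d5.png
```

```text
[ 0.6256 -0.0454  0.0122] fix 0.0358 -0.0598 F [-1.4  5.1  2.1] t 14.9833
[-0.18  0.37  0.03  1.24 -0.    1.34]
```

View pics/d5.png

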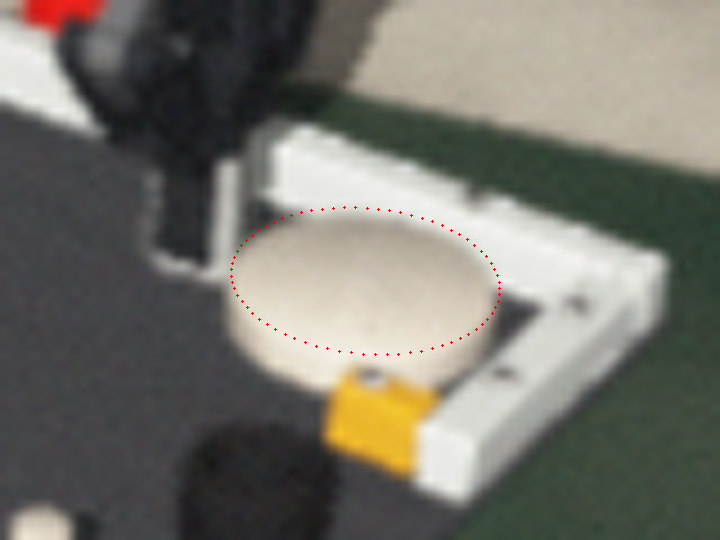

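About 11 mm to go, and the block is still against the rail.

Call:
{"op": "send_rows", "data": {
  "plan": [
    [[-0.02, -0.2, 0], [0, 0, 0], 0],
    [[-0.02, -0.2, 0], [0, 0, 0], 0],
    [[-0.02, -0.2, 0], [0, 0, 0], 0],
    [[-0.02, -0.2, 0], [0, 0, 0], 0]
  ]
}}

```text
time_s: 15.47
eef_pos: [0.6248, -0.0535, 0.0123]
tcp_rot: [[0.999, 0.047, -0.0], [0.047, -0.999, 0.001], [-0.0, -0.001, -1.0]]
force: [-1.9, 5.8, 1.3]
gripper_width: -0.002
```

Call:
{"op": "send_rows", "data": {
  "plan": [
    [[-0.01, -0.1, 0], [0, 0, 0], 0],
    [[-0.01, -0.1, 0], [0, 0, 0], 0]
  ]
}}

```text
time_s: 15.63
eef_pos: [0.6246, -0.0559, 0.0122]
tcp_rot: [[0.999, 0.047, -0.0], [0.047, -0.999, 0.0], [-0.0, -0.0, -1.0]]
force: [-1.7, 4.3, 1.2]
gripper_width: -0.002
```

Call:
{"op": "send_rows", "data": {
  "plan": [
    [[-0.01, -0.1, 0], [0, 0, 0], 0]
  ]
}}

```text
time_s: 15.72
eef_pos: [0.6245, -0.057, 0.0122]
tcp_rot: [[0.999, 0.047, -0.0], [0.047, -0.999, 0.0], [-0.0, -0.0, -1.0]]
force: [-1.8, 3.4, 0.6]
gripper_width: 0.001
```

Call:
{"op": "send_rows", "data": {
  "plan": [
    [[-0.01, -0.1, 0], [0, 0, 0], 0]
  ]
}}

```text
time_s: 15.8
eef_pos: [0.6245, -0.0579, 0.0122]
tcp_rot: [[0.999, 0.047, -0.0], [0.047, -0.999, 0.001], [-0.0, -0.001, -1.0]]
force: [-1.6, 6.8, 1.9]
gripper_width: -0.002
```

Call:
{"op": "send_rows", "data": {
  "plan": [
    [[-0.01, -0.1, 0], [0, 0, 0], 0]
  ]
}}

```text
time_s: 15.88
eef_pos: [0.6245, -0.0579, 0.0123]
tcp_rot: [[0.999, 0.047, 0.0], [0.047, -0.999, 0.003], [0.0, -0.003, -1.0]]
force: [-2.2, 8.8, 1.7]
gripper_width: 0.001
```

Call:
{"op": "send_rows", "data": {
  "plan": [
    [[-0.01, -0.1, 0], [0, 0, 0], 0]
  ]
}}

```text
time_s: 15.97
eef_pos: [0.6244, -0.0579, 0.0123]
tcp_rot: [[0.999, 0.048, 0.0], [0.048, -0.999, 0.005], [0.001, -0.005, -1.0]]
force: [-1.2, 10.7, 1.6]
gripper_width: 0.003
```

Call:
{"op": "send_rows", "data": {
  "plan": [
    [[-0.01, -0.1, 0], [0, 0, 0], 0],
    [[0, 0, 0], [0, 0, 0], 0]
  ]
}}

```text
time_s: 16.13
eef_pos: [0.6244, -0.058, 0.0123]
tcp_rot: [[0.999, 0.048, 0.001], [0.048, -0.999, 0.006], [0.001, -0.006, -1.0]]
force: [-1.8, 10.3, 2.3]
gripper_width: -0.001
```

```bash
python3 s.py 13; python3 d.py .043 -.114 pics/d6.png
```

```text
[ 0.6244 -0.058   0.0123] fix 0.0358 -0.0725 F [-1.8 10.3  2.3] t 16.1333
[-0.2   0.37  0.03  1.24  0.01  1.32]
```

View pics/d6.png

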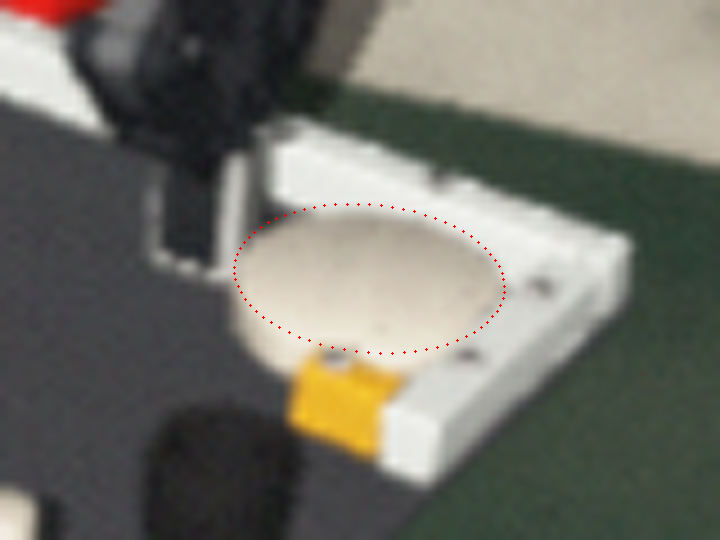

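The block is home against the stop: motion ended at the predicted spot with the force rising. I'll back off, lift clear and check from above.

Call:
{"op": "send_rows", "data": {
  "plan": [
    [[0.03, 0.3, 0], [0, 0, 0], 0],
    [[0.05, 0.5, 0], [0, 0, 0], 0],
    [[0.1, 1, 0], [0, 0, 0], 0],
    [[0.1, 1, 0.5], [0, 0, 0], 0],
    [[0, 0, 3], [0, 0, 0], 0]
  ]
}}

```text
time_s: 16.7
eef_pos: [0.6227, -0.0308, 0.0414]
tcp_rot: [[0.999, 0.048, -0.011], [0.048, -0.999, 0.002], [-0.011, -0.002, -1.0]]
force: [-0.7, 0.3, -0.7]
gripper_width: -0.001
```

Call:
{"op": "send_rows", "data": {
  "plan": [
    [[0, 0, 4], [0, 0, 0], 0],
    [[0, 0, 4], [0, 0, 0], 0],
    [[-2, 2, 2], [0, 0, 0], 0],
    [[-2, 3, 0], [0, 0, 0], 0],
    [[-2, 3, 0], [0, 0, 0], 0]
  ]
}}

```text
time_s: 17.12
eef_pos: [0.5692, 0.0471, 0.1513]
tcp_rot: [[0.999, 0.044, 0.008], [0.044, -0.999, -0.001], [0.008, 0.002, -1.0]]
force: [0.4, 1.3, -0.7]
gripper_width: -0.002
```

Call:
{"op": "send_rows", "data": {
  "plan": [
    [[-2, 3, 0], [0, 0, 0], 0],
    [[-2, 3, 0], [0, 0, 0], 0],
    [[-2, 3, 0], [0, 0, 0], 0],
    [[-2, 3, 0], [0, 0, 0], 0],
    [[-2, 3, 0], [0, 0, 0], 0]
  ]
}}

```text
time_s: 17.53
eef_pos: [0.4665, 0.1984, 0.1482]
tcp_rot: [[0.999, 0.046, 0.003], [0.046, -0.999, -0.0], [0.002, 0.001, -1.0]]
force: [2.0, -0.0, -0.9]
gripper_width: -0.002
```

Call:
{"op": "send_rows", "data": {
  "plan": [
    [[-2, 3, 0], [0, 0, 0], 0],
    [[-2, 3, 0], [0, 0, 0], 0],
    [[-2, 3, 0], [0, 0, 0], 0],
    [[-2, 3, 0], [0, 0, 0], 0],
    [[0, 0, 0], [0, 0, 0], 0]
  ]
}}

```text
time_s: 17.95
eef_pos: [0.3838, 0.3219, 0.1482]
tcp_rot: [[0.999, 0.054, 0.0], [0.054, -0.999, 0.003], [0.0, -0.003, -1.0]]
force: [1.2, -0.4, 0.9]
gripper_width: -0.003
```

```bash
python3 s.py 14; python3 d.py .043 -.114 pics/d7.png
python3 - <<'E'
from h import *
F=np.load("fx.npz");o,X,Y=F["o"],F["X"],F["Y"]
c=camera("top"); hsv=cv2.cvtColor(c["color"],cv2.COLOR_RGB2HSV); g=cv2.cvtColor(c["color"],cv2.COLOR_RGB2GRAY)
im=cv2.resize(c["color"][120:260,170:350,::-1],None,fx=4,fy=4,interpolation=cv2.INTER_CUBIC); cv2.imwrite("pics/top15.png",im)
# block rim away from rail/stop: ray edges from expected centre outward in free directions
pts=[]
for th in range(60,215,5):
    prev=None
    for r in np.arange(.020,.042,.0005):
        a=np.radians(th); w=np.r_[o+X*(.043+r*np.cos(a))+Y*(-.114+r*np.sin(a)),.02]; u,v=proj(c,w)
        val=cv2.getRectSubPix(g.astype(np.float32),(1,1),(u,v))[0,0]
        if prev is not None and val<125: pts.append((.043+r*np.cos(a),-.114+r*np.sin(a))); break
        prev=val
P=np.array(pts); A=np.c_[2*P,np.ones(len(P))]; s=np.linalg.lstsq(A,(P**2).sum(1),rcond=None)[0]
print("circle fix",s[:2].round(4),"r",np.sqrt(s[2]+s[:2]@s[:2]).round(4),len(P))
# fixed radius fit
from scipy.optimize import least_squares
q=least_squares(lambda q:np.hypot(*(P-q).T)-.032,[.043,-.114],loss="soft_l1",f_scale=.001).x; print("r=32 fit",q.round(4))
E
python3 m.py | head -4
```

```text
[0.3838 0.3219 0.1482] fix -0.2385 0.2838 F [ 1.2 -0.4  0.9] t 17.95
[ 0.56 -0.02 -0.13  1.45 -0.    2.08]
circle fix [ 0.0399 -0.1141] r 0.0313 31
r=32 fit [ 0.0404 -0.1147]
area 23.5 [312.9 240.6] r 3.2 z.02: [ 0.4822 -0.0862  0.02  ] z.038 [ 0.482  -0.0834  0.038 ] ((312.7500305175781, 240.75003051757812), (4.949747085571289, 5.656853675842285), 45.0) depthz 0.94019
area 708.0 [208.1 215.7] r 15.5 z.02: [0.5331 0.1251 0.02  ] z.038 [0.5319 0.1239 0.038 ] ((208.0, 216.0), (30.0, 30.0), 90.0) depthz 0.968995
area 2194.0 [294.  158.8] r 81.3 z.02: [ 0.6499 -0.0502  0.02  ] z.038 [ 0.6465 -0.0481  0.038 ] ((263.82928466796875, 164.53659057617188), (157.9171142578125, 46.82297134399414), 6.340190887451172) depthz 0.9840486
rail dir 0.09038953 0.9959065 pt 0.672215 0.033151753 resid 0.004403953369537358
```

View pics/top15.png

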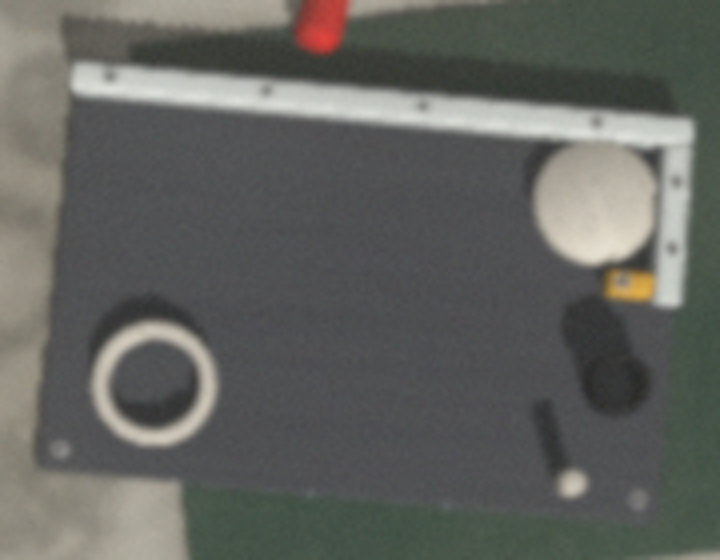

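View pics/d7.png

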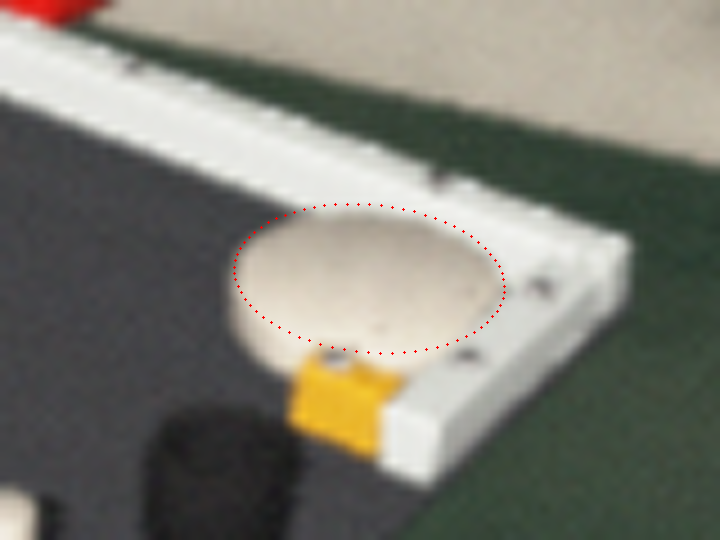

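```bash
python3 - <<'E'
from h import *
F=np.load("fx.npz");o,X,Y=F["o"],F["X"],F["Y"]
c=camera("top");im=cv2.resize(c["color"][145:195,295:350,::-1],None,fx=12,fy=12,interpolation=cv2.INTER_CUBIC); cv2.imwrite("pics/z.png",im)
g=cv2.cvtColor(c["color"],cv2.COLOR_RGB2GRAY).astype(np.float32)
for b in (-.114,-.07,-.02):
  print(b,[int(cv2.getRectSubPix(g,(1,1),proj(c,np.r_[o+X*x+Y*b,.02]))[0,0]) for x in np.arange(.060,.096,.001)])
E
```

```text
-0.114 [154, 151, 147, 142, 135, 127, 117, 107, 95, 88, 97, 109, 136, 162, 180, 198, 205, 210, 210, 208, 205, 203, 200, 199, 196, 192, 185, 174, 160, 138, 117, 97, 77, 69, 61, 58]
-0.07 [79, 80, 81, 81, 80, 81, 82, 84, 87, 92, 110, 127, 152, 177, 191, 203, 208, 210, 208, 203, 201, 199, 197, 194, 192, 189, 185, 173, 159, 136, 113, 94, 75, 67, 61, 59]
-0.02 [79, 80, 81, 81, 81, 81, 81, 83, 85, 94, 107, 125, 148, 168, 184, 197, 204, 209, 207, 205, 202, 199, 196, 193, 191, 190, 183, 174, 157, 135, 114, 93, 77, 66, 59, 60]
```

View pics/z.png

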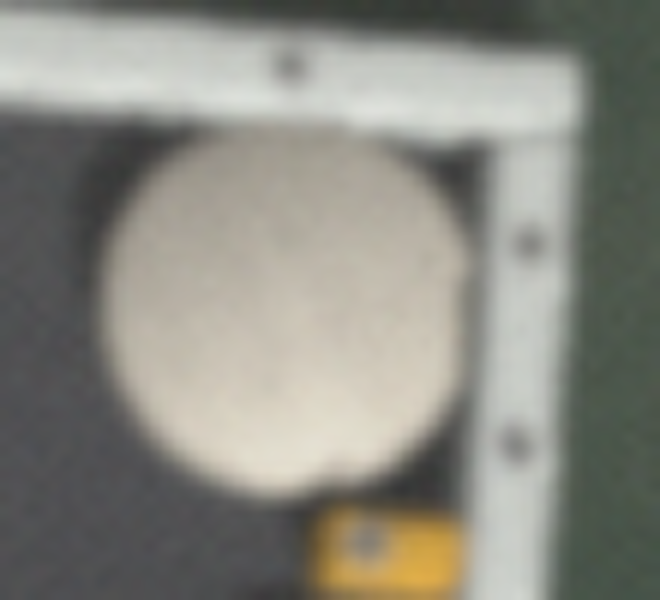

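Call:
{"op": "send_rows", "data": {
  "plan": [
    [[0, 0, 0], [0, 0, 0], 0],
    [[0, 0, 0], [0, 0, 0], 0],
    [[0, 0, 0], [0, 0, 0], 0]
  ]
}}

```text
time_s: 18.5
eef_pos: [0.3876, 0.3163, 0.1473]
tcp_rot: [[0.999, 0.045, -0.0], [0.045, -0.999, -0.0], [-0.0, 0.0, -1.0]]
force: [0.1, -0.5, -0.3]
gripper_width: -0.0
```

```bash
python3 -c "
from cell import *
print(hand_in())"
```

```text
the job is handed in; nothing more can be done
None
```

The test block is seated in the corner pocket and the job was handed in at about 18.5 s; no verdict is reported. With the fingers shut, I pushed it flat across the plate to the rail at y ≈ −29 mm. I then slid it along the rail to the end stop, backed off and lifted clear.

**On the way:**
- **At the rail:** The push ended at the predicted spot, with the force rising to about 9 N.
- **First slide attempt:** Pushing with the finger face at 25° wedged the block, reaching about 22 N after a few millimetres. I backed off and finished at about 8°, with only about 5 N.
- **At the stop:** Contact came at the predicted place, at about 10 N.

**Last checks:**
- **Block position:** The top view puts the centre at about (40.4, −114.7) mm in the fixture's frame, against a nominal (43, −114). That is within limits, but the x value is only about 1.4 mm from its limit of 39 mm.
- **Disagreement in x:** The contact position and the rail's outer edge suggest my rail estimate is about 1 mm too far out. That would put the block at about 41.6 mm, close to touching.
- **Other parts:** The ring and pin measured unchanged, to about 0.1 mm. I judged the loupe by eye only: it is within about 1 pixel (2 mm) of where it was.
- **Robot:** It was clear of everything at hand-in.

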